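# Serve the puff-puff with tongs

## Task

Take the small serving tongs from their wooden rest, pick the puff-puff off the glass stand with the tongs (never touch it with the gripper itself), and bring it over the guest's white saucer. Finish while still holding: the puff-puff stays pinched in the tongs, clear above the middle of the saucer, held up by nothing else, and the tongs stay in the gripper. Leave everything else where it stands.

Things in the scene. Friction and masses are not known exactly. Their poses are not given: they have to be found in the camera images.
- tongs_grip (a point): Steel serving tongs, 225 mm long, 26 mm tall, flat on the rest, arms side by side. Point on the centre line, half-way up (13 mm above the underside), midway between two black grip pads, 46 mm long, 26 mm tall, 61 mm over their outer faces when open, about 40 mm on the puff-puff. x axis: along the tongs to the tips; y: across, the way they close; z up. Mass about 90 g, balanced near here.
- tongs_tip (a point): Point midway between the tongs' tips, half-way up, 100 mm ahead of tongs_grip along x; same axes. The item belongs here. The tips are shallow V plates, 26 mm tall, reaching 17 mm behind and ahead of this point; gap between them about 80 mm sprung open, 60 mm with the pads squeezed to 50 mm, 40 mm on the puff-puff.
- tong_left (a joint): How far each tong arm is squeezed in, rad: 0 sprung open, about 0.11 closed on the puff-puff, 0.16 the stop; the other arm mirrors it. Squeezing the pads takes about 6 N to start and 9 N at the puff-puff; the rest of the grip reaches the item at half strength. A grip of 16 to 30 N is good.
- puff_center (a point): Puff-puff, a firm brown fried dough ball, 40 mm in diameter, 36 mm tall with a flat underside, about 35 g, loose on the top of the glass stand. This point is its centre, 18 mm above its underside.
- stand: Low glass cake stand, loose, about 0.75 kg: flat greenish round top 120 mm across without a rim, its upper face 45 mm above the table. Origin at the centre of its underside.
- saucer: The guest's empty white round saucer, loose, 140 mm across, 18 mm tall. Origin at the centre of its underside.
- rest: Fixed dark wooden tongs rest. Origin on the table below the grip of the lying tongs; x axis towards the tips. Base strip 190 x 30 mm, 10 mm tall; two cross bars 30 mm tall (26 mm along x) carry the tongs: one 60 mm wide, 82 mm behind the origin, one 100 mm wide, 65 mm ahead. Beside the grip pads it is open to the table.
- ashtray: Bystander: amber glass ashtray, 100 mm across, 26 mm tall. Origin under its centre.
- vase: Bystander: blue ceramic flower vase, 96 mm across, 150 mm tall, with flowers up to 270 mm. Origin under its centre.
- lighter_case: Bystander: black plastic lighter case with a press button, 40 x 75 x 20 mm. Origin under its centre.
- bell: Bystander: small steel hand bell with a wooden handle, 56 mm across, 70 mm tall. Origin under its centre.
- remote_holder: Bystander, fixed: wooden television remote holder, 90 x 150 mm, 85 mm tall, with two remotes in it up to 160 mm tall. Origin under its centre.

How it is judged:
On the way, in this order (a step that is already met when the one before it is completed fails the run):
1. the tongs are gripped and lifted off their rest, the puff-puff still on the stand (contact force between the fingers and tongs above 1 N and contact force between tongs and rest below 0.05 N and height (world z) of tongs_grip above 0.056 m and contact force between puff and stand above 0.05 N), for 0.2 s.
2. the puff-puff is pinched in the tongs and lifted clear of the stand (contact force between the fingers and tongs above 1 N and contact force between tongs and puff above 0.3 N and contact force between puff and stand below 0.05 N and contact force between puff and saucer below 0.05 N and contact force between puff and the arm below 0.05 N and contact force between puff and the fingers below 0.05 N and height (world z) of puff_center above 0.075 m), for 0.2 s.
At the end, for the whole second after the job is handed in: The gripper holds the tongs, and the tongs alone hold the puff-puff between their tips (within 30 mm of the tip point), at rest, its centre within 45 mm sideways of the saucer's centre and over 55 mm above the saucer's underside; the tongs touch no saucer, stand or rest (contact force between the fingers and tongs above 1 N and contact force between tongs and puff above 0.3 N and contact force between each of puff, tongs and stand below 0.05 N and contact force between each of puff, tongs and saucer below 0.05 N and contact force between puff and the arm below 0.05 N and contact force between puff and the fingers below 0.05 N and horizontal distance between puff_center and saucer below 0.045 m and z of puff_center in the frame of saucer above 0.055 m and contact force between tongs and rest below 0.05 N and distance between puff_center and tongs_tip below 0.03 m and linear speed of puff below 0.05 m/s); the arm keeps its last pose, push and grip.
It fails at once if the gripper or arm touches the puff-puff (contact force between any of the fingers, the arm and puff above 0.3 N).
It fails at once if the stand or the saucer is shoved more than 30 mm or tipped (distance of any of stand, saucer from where it was at the start of the episode above 0.03 m or angle between any of stand, saucer's own z axis and vertical above 0.3 rad).
It fails at once if the ashtray, vase, lighter case or bell is moved more than 25 mm or tipped (distance of any of ashtray, vase, lighter_case, bell from where it was at the start of the episode above 0.025 m or angle between any of ashtray, vase, lighter_case, bell's own z axis and vertical above 0.3 rad).
It also fails if it takes over 48 s, if anything falls off the work surface, if the arm or the gripper's body presses on something with over 40 N, if the wrist force passes 120 N, or if a joint passes its speed limit or range.

## Robot

A 7-joint arm with a two-finger parallel gripper is mounted at the origin on the work surface. World frame = base frame: x ahead of the robot, y to its left, z up, the work surface at z = 0. Lengths are in m, angles in rad, forces in N, time in s.
With the tool pointing down it reaches from about 0.425 to 0.825 m from the base axis. Payload 3.6 kg.
Tool frame: the origin (TCP) lies at the very end of the fingers, on their centre line; the grasp point (between the pads) lies 19 mm behind it; y points along the fingers, z is the direction in which the jaws open and shut, and the axes are right-handed (so a half turn about y gives the same grasp; the last joint's range is limited). The gripper opens to 93 mm and grips with 3 to 60 N. Pads are 15 mm wide; open, the fingers measure 128 mm over their backs; the gripper's body (75 mm by 188 mm) begins 65 mm behind the grasp point.
Start: joints at [-1.317, 0.615, -0.013, 1.423, 0.008, 1.103, -0.04], TCP at [0.179, 0.625, 0.219] pointing down, gripper open.
Joint ranges: [-3.12, 3.12], [-0.3, 2.06], [-1.34, 1.32], [0.26, 2.42], [-1.36, 4.5], [0.01, 1.98], [-2.84, 2.84]. Speed limits (rad/s): [2.79, 2.79, 3.14, 3.14, 3.14, 3.14, 3.14].

## Interface

Orientations are given as a unit quaternion [x, y, z, w].
In Python, from plant import manip gives the robot as it stands.
- The arm moves only by the tool servo_tool, never from a script. Its arguments are lists of equal length, an entry for each row: "turn": the turn, a rotation vector about the tool's x, y, z in degrees, a list of three; "offset": the shift along the tool's x, y, z in mm, a list of three; "claw": the opening, from 0 (shut) to 1 (fully open). A call has 1 to 20 rows; each row shifts and turns the pose as measured when the row begins, along the tool's axes as they then stand; what a row does not reach is not made up. A row lasts 1/10 s, in which the tool goes at most 50 mm and 8.59 degrees, less where a joint would pass 70% of its speed; a pose out of reach is approached as far as the arm can. A call is refused whole if a number of a shift passes 50 or a number of a turn 8.59, either way. A call with a gripper value outside its range is refused whole. The fingers move at their own pace and stop on an object; "squeeze" is the grip in N (left out, the last holds). Time passes only in rows, so rows that do not move let the fingers close. It gives the time, the measured TCP pose, the force and the opening at its end, in the units of the state.
- manip.state(): the state, without advancing time (a new reading comes with each control period).
- manip.read_camera(name): name is "scene" or "top" or "wrist"; returns (picture, depth): 384x512x3 uint8, red, green, blue; 384x512 float32, m along the optical axis (not along the pixel's ray), 0 where there is no reading.
- manip.camera_params(name): a dict with "fx", "fy", "cx", "cy" (pixels), "D" ([k1, k2, p1, p2, k3] as OpenCV has them; the pictures are not rectified), "T" (4x4, takes a point from camera to world coordinates); the wrist camera has in their place "hand_eye" (4x4, takes a point from camera to tool coordinates, whose origin is the TCP and whose axes are the tool frame's). Camera axes: x right, y up, looking along -z (the intrinsics and any distortion apply to the point x, -y, -z); pixel columns grow to the right and rows downward; lengths in m; the calibration is good to about 2 mm. A picture is of the moment at which its call begins: read the wrist's pose just before it. camera_params takes no time and is no camera call.
- manip.hand_in(): hands the job in, once; it reports no verdict.
The state is a dict: "t": time; "joints": joint angles; "joint_vel": joint speeds; "tau": joint torques, N m; "eef_pos": TCP position; "orientation": TCP orientation; "ft_force": force on the tool from outside, world axes, zero at the start; "wrist_torque": the same for the moment, N m; "opening": finger opening in m.
Only numpy, scipy, OpenCV 4.12 (cv2) and the standard library are available. Lean on these libraries where they do the work, as an engineer would, in place of code of your own. Each camera call takes 0.05 s, during which the arm holds its last target.

## Working session

There is one attempt and no reset: what is moved stays moved. The work goes in short steps, Python scripts to look and compute and a tool call to move; the robot and the scene stay as the last step left them, time stands still between calls to the robot, and variables do not carry over. Pictures are saved under pics/ and viewed, and the job is handed in when it is done.

Besides the shell and the picture viewer there is one more tool, called after ">>>" as a command line: name --argument value ..., lists and objects as JSON in quotes. servo_tool: Moves the arm, as the interface text tells. Its arguments: {"type":"object","properties":{"turn":{"type":"array","items":{"type":"array","items":{"type":"number"}}},"offset":{"type":"array","items":{"type":"array","items":{"type":"number"}}},"claw":{"type":"array","items":{"type":"number"}},"squeeze":{"type":"number"}},"required":["turn","offset","claw"]}

```bash
ls; mkdir -p pics; python3 - <<'E'
from plant import manip
import cv2,numpy as np
print(manip.state())
for n in ["scene","top"]:
    im,d=manip.read_camera(n); np.savez(f"pics/{n}0.npz",im=im,d=d)
    cv2.imwrite(f"pics/{n}0.png",im[:,:,::-1]); print(n,manip.camera_params(n))
print(manip.camera_params("wrist"))
E
```

```text
pics
{'t': 0.0, 'joints': array([-1.31751774,  0.61588181, -0.01264742,  1.42486089,  0.00814791,
        1.10338485, -0.04040671]), 'joint_vel': array([ 6.08798249e-04, -2.58670756e-04, -2.36227816e-05,  1.13591684e-04,
        1.61922908e-03,  6.52217375e-04, -2.11632084e-04]), 'tau': array([-2.46346344e-04, -4.58942378e+01,  2.09008874e-01, -1.65737790e+01,
       -6.10458897e-02,  2.06068408e-02,  2.42341666e-04]), 'eef_pos': array([0.17926711, 0.62398743, 0.21751796]), 'orientation': array([ 0.70107639, -0.09865866,  0.09845532, -0.69933177]), 'ft_force': array([-0.11425466, -0.04927624,  0.58416213]), 'wrist_torque': array([-0.01372446, -0.02152272,  0.0088534 ]), 'opening': 0.09296842159831924}
scene {'fx': 379.7725687750063, 'fy': 379.7725687750063, 'cx': 249.59951350508595, 'cy': 191.7179138108554, 'D': array([-0.02374151,  0.        ,  0.        ,  0.        ,  0.        ]), 'T': array([[ 0.77805874, -0.5307052 ,  0.33611989,  0.95855531],
       [ 0.62814161,  0.65051803, -0.42692436, -0.46404081],
       [ 0.00791892,  0.54330312,  0.83949926,  0.98415221],
       [ 0.   
[... 322 characters left out ...]
 -0.03322513,  0.0035627 ,  0.02183473],
       [-0.00342273,  0.20784545,  0.97815569,  1.63863893],
       [ 0.        ,  0.        ,  0.        ,  1.        ]])}
{'fx': 295.0418743945328, 'fy': 295.0418743945328, 'cx': 259.03928724045437, 'cy': 189.75879800049373, 'D': array([-0.02276531,  0.        ,  0.        ,  0.        ,  0.        ]), 'hand_eye': array([[ 3.93985218e-04, -9.64466656e-01, -2.64204304e-01,
        -7.33434176e-02],
       [-5.35362206e-04,  2.64204083e-01, -9.64466648e-01,
        -1.67059801e-01],
       [ 9.99999779e-01,  5.21430602e-04, -4.12246493e-04,
         2.41323455e-04],
       [ 0.00000000e+00,  0.00000000e+00,  0.00000000e+00,
         1.00000000e+00]])}
```

View pics/top0.png

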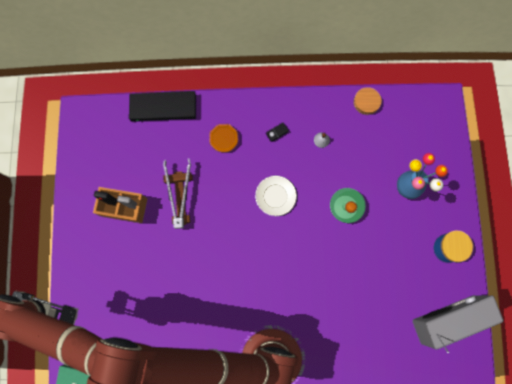

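View pics/scene0.png

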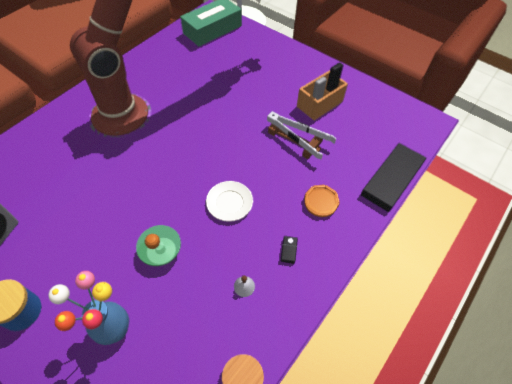

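```bash
cat > h.py <<'E'
import numpy as np,cv2
from scipy.spatial.transform import Rotation as R
def cast(p,uv,z,T=None):
    T=p["T"] if T is None else T
    K=np.array([[p["fx"],0,p["cx"]],[0,p["fy"],p["cy"]],[0,0,1.]])
    u=cv2.undistortPoints(np.array(uv,float).reshape(-1,1,2),K,p["D"]).reshape(-1,2)
    d=np.c_[u[:,0],-u[:,1],-np.ones(len(u))]@T[:3,:3].T
    o=T[:3,3]; return o+d*((z-o[2])/d[:,2])[:,None]
def dep(p,uv,d,T=None):
    T=p["T"] if T is None else T
    K=np.array([[p["fx"],0,p["cx"]],[0,p["fy"],p["cy"]],[0,0,1.]])
    uv=np.array(uv,float).reshape(-1,2)
    u=cv2.undistortPoints(uv.reshape(-1,1,2),K,p["D"]).reshape(-1,2)
    z=d[uv[:,1].astype(int),uv[:,0].astype(int)]
    return (np.c_[u[:,0],-u[:,1],-np.ones(len(u))]*z[:,None])@T[:3,:3].T+T[:3,3]
def Tw(s,p):
    T=np.eye(4);T[:3,:3]=R.from_quat(s["orientation"]).as_matrix();T[:3,3]=s["eef_pos"];return T@p["hand_eye"]
E
python3 - <<'E'
from h import *
from plant import manip
p=manip.camera_params("top"); f=np.load("pics/top0.npz"); im,d=f["im"],f["d"]
hsv=cv2.cvtColor(im,cv2.COLOR_RGB2HSV)
def m(lo,hi,box,name,z):
    k=cv2.inRange(hsv,lo,hi); q=np.zeros_like(k);x0,y0,x1,y1=box;q[y0:y1,x0:x1]=k[y0:y1,x0:x1]
    c=max(cv2.findContours(q,0,1)[0],key=cv2.contourArea)
    e=cv2.fitEllipse(c); print(name,e,cast(p,[e[0]],z),cv2.contourArea(c))
m((0,0,120),(180,80,255),(245,165,310,230),"saucer",.018)
m((50,60,40),(95,255,255),(320,175,380,235),"stand",.045)
m((3,120,80),(20,255,255),(335,195,365,220),"puff",.065)
uv=[(178,222),(165,162),(189,162),(276,195),(120,205),(223,138),(410,185),(348,192),(351,207),(162,106),(277,131),(322,139)]
for a,b in zip(uv,dep(p,uv,d)):print(a,b.round(3))
cv2.imwrite("pics/crop0.png",cv2.resize(im[140:240,130:230,::-1],None,fx=6,fy=6,interpolation=2))
cv2.imwrite("pics/crop1.png",cv2.resize(im[150:250,300:400,::-1],None,fx=6,fy=6,interpolation=2))
E
```

```text
saucer ((275.60919189453125, 195.398193359375), (39.86446762084961, 40.84404373168945), 104.87290954589844) [[ 0.54263427 -0.03423477  0.018     ]] 1277.5
stand ((347.4432373046875, 205.1007080078125), (33.23115539550781, 34.779537200927734), 129.2373809814453) [[ 0.4958762  -0.27417785  0.045     ]] 906.0
puff ((350.7103576660156, 206.62342834472656), (9.959247589111328, 10.22624683380127), 69.68871307373047) [[ 0.48707237 -0.28105646  0.065     ]] 78.0
(178, 222) [0.456 0.294 0.06 ]
(165, 162) [0.665 0.341 0.053]
(189, 162) [0.661 0.258 0.056]
(276, 195) [ 0.545 -0.036  0.011]
(120, 205) [0.519 0.492 0.061]
(223, 138) [0.759 0.144 0.006]
(410, 185) [ 0.544 -0.473  0.115]
(348, 192) [ 0.541 -0.279  0.046]
(351, 207) [ 0.484 -0.279  0.079]
(162, 106) [0.88  0.359 0.029]
(277, 131) [ 0.773 -0.048  0.021]
(322, 139) [ 0.733 -0.203  0.038]
```

View pics/crop0.png

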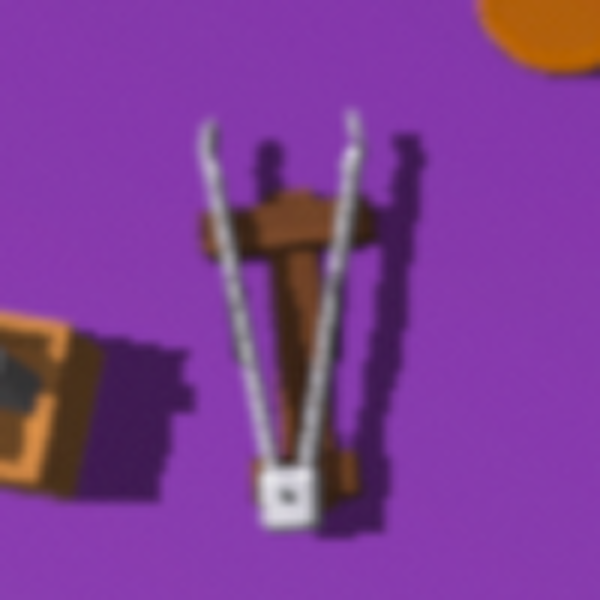

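View pics/crop1.png

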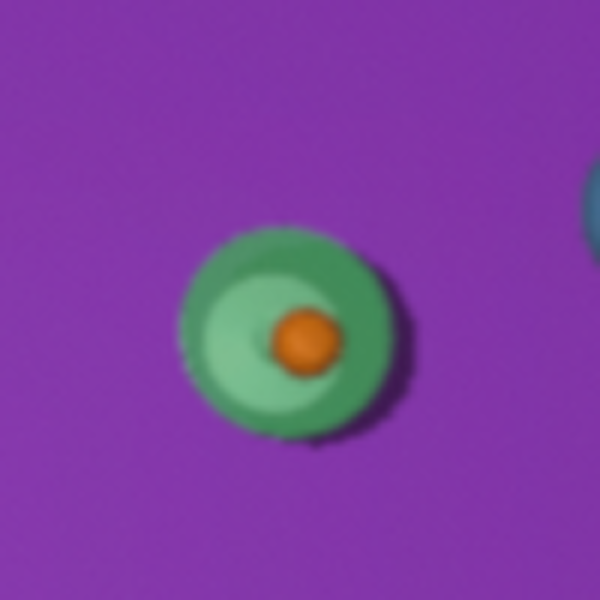

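```bash
python3 - <<'E'
from h import *
from plant import manip
p=manip.camera_params("top")
a=cast(p,[(178,222.8)],.056)[0]; t=cast(p,[(164.8,161.0),(188.7,160)],.056); m=t.mean(0)
print("rear",a,"tips",t,m)
v=(m-a);h=np.arctan2(v[1],v[0]);print("len",np.linalg.norm(v),"heading",np.degrees(h))
u=v/np.linalg.norm(v);g=m-u*.110;print("grip",g, "len/rad",np.hypot(*g[:2]))
s=manip.state();M=R.from_quat(s["orientation"]).as_matrix();print(M.round(3))
print("tool x heading",np.degrees(np.arctan2(M[1,0],M[0,0])))
pw=manip.camera_params("wrist")
s=manip.state();im,d=manip.read_camera("wrist");cv2.imwrite("pics/w0.png",im[:,:,::-1])
E
```

```text
rear [0.45354227 0.2950469  0.056     ] tips [[0.66781064 0.34102664 0.056     ]
 [0.66834288 0.25870379 0.056     ]] [0.66807676 0.29986521 0.056     ]
len 0.21458859556723825 heading 1.2866125415491967
grip [0.5581045 0.2973953 0.056    ] len/rad 0.6323959151878994
[[ 0.961 -0.001  0.276]
 [-0.276 -0.002  0.961]
 [ 0.    -1.    -0.002]]
tool x heading -16.027514280575094
```

View pics/w0.png

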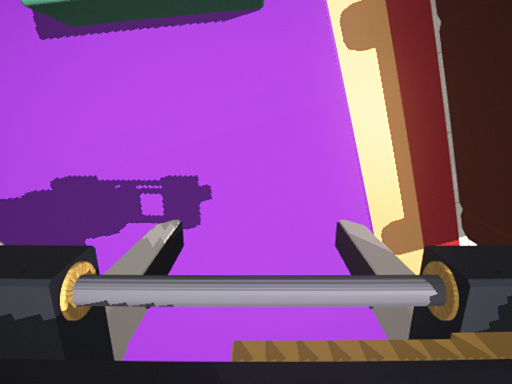

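>>> servo_tool --turn '[[0, 0, 0], [0, 0, 0], [0, 0, 0], [0, 0, 0], [0, 0, 0], [0, 0, 0], [0, 0, 0], [0, 0, 0], [0, 0, 0], [0, 0, 0], [0, 0, 0], [0, 0, 0], [0, -6, 0], [0, -6, 0], [0, -5, 0], [0, 0, 0]]' --offset '[[34, 0, -18], [34, 0, -18], [34, 0, -18], [34, 0, -18], [34, 0, -18], [34, 0, -18], [34, 0, -18], [34, 0, -18], [34, 0, -18], [34, 0, -18], [34, 0, -18], [34, 0, -18], [0, 0, 0], [0, 0, 0], [0, 0, 0], [0, 0, 0]]' --claw '[1, 1, 1, 1, 1, 1, 1, 1, 1, 1, 1, 1, 1, 1, 1, 1]' --squeeze 20

```text
t: 1.75
eef_pos: [0.5231, 0.2881, 0.2095]
orientation: [0.711, 0.007, -0.013, -0.703]
ft_force: [-0.4, -0.8, 0.2]
opening: 0.093
```

```bash
python3 - <<'E'
from h import *
from plant import manip
s=manip.state();M=R.from_quat(s["orientation"]).as_matrix();print(s["eef_pos"],M.round(3))
im,d=manip.read_camera("wrist");cv2.imwrite("pics/w1.png",im[:,:,::-1]); np.savez("pics/w1.npz",im=im,d=d,e=s["eef_pos"],q=s["orientation"])
E
```

```text
[0.52312003 0.28810281 0.20950683] [[ 1.    -0.009 -0.028]
 [ 0.028 -0.012  1.   ]
 [-0.01  -1.    -0.011]]
```

View pics/w1.png

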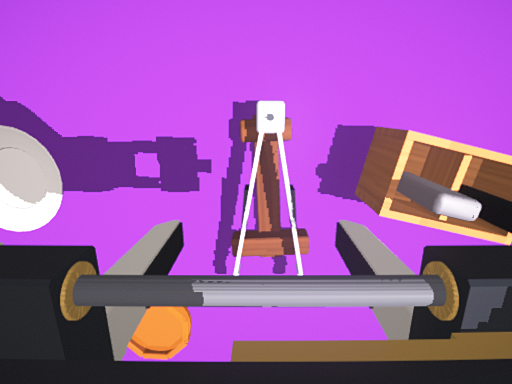

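```bash
cat > look.py <<'E'
from h import *
from plant import manip
import sys
p=manip.camera_params("wrist")
f=np.load("pics/w1.npz");T=Tw(dict(eef_pos=f["e"],orientation=f["q"]),p);im,d=f["im"],f["d"]
cv2.imwrite("pics/w1c.png",cv2.resize(im[90:290,190:350,::-1],None,fx=3.75,fy=3,interpolation=2) if 0 else cv2.resize(im[90:290,190:350,::-1],None,fx=3,fy=3,interpolation=2))
# arm white pixels per row
for r in range(98,275,8):
    row=im[r].astype(int); c=np.where((row.min(1)>170))[0]; c=c[(c>225)&(c<310)]
    k=np.where((row.max(1)<60))[0];k=k[(k>225)&(k<310)]
    if len(c):
        P=cast(p,[(c.min(),r),(c.max(),r)],.056,T); print(r,c.min(),c.max(),k.min() if len(k) else 0,k.max() if len(k) else 0,P[:,:2].round(4).tolist(),"mid",P.mean(0)[:2].round(4), "w",round(np.ptp(P[:,1]),4), dep(p,[(c.min(),r),((c.max(),r))],d,T)[:,2].round(3))
E
python3 look.py
```

```text
106 257 284 0 0 [[0.4454, 0.2824], [0.4446, 0.3107]] mid [0.445  0.2966] w 0.0283 [0.055 0.001]
114 257 284 0 0 [[0.4536, 0.2826], [0.4528, 0.3111]] mid [0.4532 0.2969] w 0.0285 [ 0.054 -0.   ]
122 257 284 0 0 [[0.4618, 0.2829], [0.461, 0.3115]] mid [0.4614 0.2972] w 0.0287 [0.377 0.055]
130 257 283 0 0 [[0.4702, 0.2831], [0.4694, 0.3109]] mid [0.4698 0.297 ] w 0.0278 [0.053 0.056]
138 258 282 0 0 [[0.4786, 0.2844], [0.4779, 0.3102]] mid [0.4782 0.2973] w 0.0258 [0.03  0.057]
146 256 283 0 0 [[0.4873, 0.2824], [0.4864, 0.3117]] mid [0.4868 0.2971] w 0.0292 [0.011 0.057]
154 255 284 0 0 [[0.496, 0.2816], [0.4951, 0.3132]] mid [0.4955 0.2974] w 0.0316 [0.011 0.058]
162 254 285 0 0 [[0.5049, 0.2807], [0.5038, 0.3147]] mid [0.5043 0.2977] w 0.034 [0.002 0.058]
170 252 287 0 0 [[0.5139, 0.2787], [0.5127, 0.3174]] mid [0.5133 0.298 ] w 0.0387 [0.002 0.002]
178 251 288 0 0 [[0.523, 0.2778], [0.5217, 0.319]] mid [0.5223 0.2984] w 0.0412 [0.002 0.056]
186 249 289 246 291 [[0.5322, 0.2757], [0.5308, 0.3206]] mid [0.5315 0.2982] w 0.0449 [0.043 0.057]
194 248 290 0 0 [[0.5416, 0.2748], [0.5401,
[... 306 characters left out ...]
696 0.2984] w 0.0577 [0.058 0.057]
226 242 295 0 0 [[0.5805, 0.2685], [0.5785, 0.3301]] mid [0.5795 0.2993] w 0.0616 [0.056 0.058]
234 241 296 0 0 [[0.5906, 0.2675], [0.5885, 0.3319]] mid [0.5895 0.2997] w 0.0645 [0.056 0.057]
242 239 298 0 0 [[0.6009, 0.2652], [0.5986, 0.3349]] mid [0.5997 0.3001] w 0.0697 [0.031 0.032]
250 238 299 0 0 [[0.6113, 0.2641], [0.6089, 0.3367]] mid [0.6101 0.3004] w 0.0726 [0.03  0.031]
258 236 300 0 0 [[0.6219, 0.2618], [0.6193, 0.3386]] mid [0.6206 0.3002] w 0.0768 [0. 0.]
266 235 301 0 0 [[0.6326, 0.2607], [0.6299, 0.3405]] mid [0.6313 0.3006] w 0.0798 [0.001 0.001]
274 233 302 0 0 [[0.6436, 0.2583], [0.6407, 0.3424]] mid [0.6422 0.3004] w 0.0841 [0.002 0.   ]
```

View pics/w1c.png

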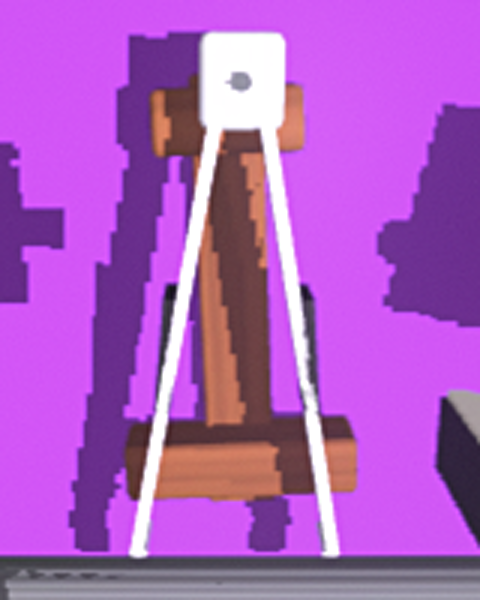

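```bash
cat > go.py <<'E'
from h import *
from plant import manip
import sys
x,y,z,hd=map(float,sys.argv[1:5]);h=np.radians(hd)
s=manip.state();M=R.from_quat(s["orientation"]).as_matrix()
D=np.array([[np.cos(h),0,-np.sin(h)],[np.sin(h),0,np.cos(h)],[0,-1,0]])
print("t",s["t"],"pos",s["eef_pos"].round(4),"hd",np.degrees(np.arctan2(M[1,0],M[0,0])).round(2),"open",round(s["opening"],4),"F",s["ft_force"].round(2))
print("tool turn deg",np.degrees(R.from_matrix(M.T@D).as_rotvec()).round(2),"tool shift mm",(M.T@(np.array([x,y,z])-s["eef_pos"])*1000).round(1), "shift in final frame",(D.T@(np.array([x,y,z])-s["eef_pos"])*1000).round(1))
print("j",s["joints"].round(2))
E
python3 go.py .555 .2985 .024 1.0
```

```text
t 1.8 pos [0.5231 0.288  0.2095] hd 1.54 open 0.0929 F [ 0.76  0.27 -1.15]
tool turn deg [ 0.67  0.54 -0.55] tool shift mm [ 33.9 185.   11.8] shift in final frame [ 32.1 185.5   9.9]
j [-0.5   0.55 -0.07  1.58  0.05  1.03  1.01]
```

First align above, then descend part way.

>>> servo_tool --turn '[[0.7, 0.5, -0.5], [0, 0, 0], [0, 0, 0], [0, 0, 0], [0, 0, 0], [0, 0, 0]]' --offset '[[16, 0, 5], [16, 0, 5], [0, 35, 0], [0, 35, 0], [0, 35, 0], [0, 0, 0]]' --claw '[1, 1, 1, 1, 1, 1]'

```text
t: 2.4
eef_pos: [0.5561, 0.3019, 0.1025]
orientation: [-0.706, -0.004, 0.002, 0.708]
ft_force: [0.1, -0.6, 0.0]
opening: 0.093
```

```bash
python3 go.py .555 .2985 .024 1.0
```

```text
t 2.4 pos [0.5561 0.3019 0.1025] hd 0.52 open 0.093 F [ 0.08 -0.64  0.01]
tool turn deg [-0.18 -0.48  0.17] tool shift mm [-1.4 78.5 -3.6] shift in final frame [-1.1 78.5 -3.4]
j [-0.5   0.71 -0.06  1.61  0.05  0.82  1.01]
```

>>> servo_tool --turn '[[-0.2, -0.5, 0.2], [0, 0, 0], [0, 0, 0], [0, 0, 0], [0, 0, 0]]' --offset '[[-1, 0, -3.5], [0, 25, 0], [0, 25, 0], [0, 25, 0], [0, 0, 0]]' --claw '[1, 1, 1, 1, 1]'

```text
t: 2.9
eef_pos: [0.561, 0.3019, 0.0355]
orientation: [-0.705, -0.011, 0.001, 0.709]
ft_force: [0.3, -0.3, 0.9]
opening: 0.0932
```

```bash
python3 go.py .555 .2985 .024 1.0; python3 - <<'E'
from plant import manip
import cv2
im,d=manip.read_camera("wrist");cv2.imwrite("pics/w2.png",im[:,:,::-1])
E
```

```text
t 2.9 pos [0.561  0.3019 0.0355] hd 0.95 open 0.0932 F [ 0.25 -0.26  0.94]
tool turn deg [-0.36 -0.05  0.77] tool shift mm [-6.2 11.4 -3.4] shift in final frame [-6.1 11.5 -3.3]
j [-0.5   0.8  -0.05  1.65  0.06  0.68  1.01]
```

View pics/w2.png

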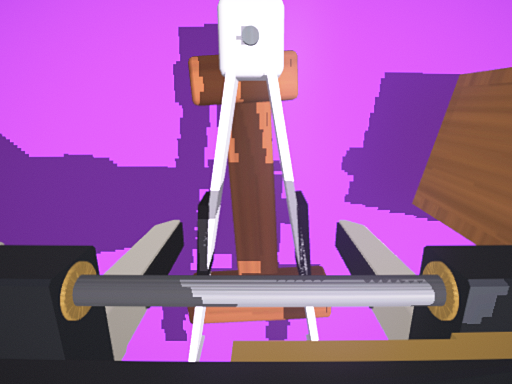

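>>> servo_tool --turn '[[-0.4, 0, 0.8], [0, 0, 0], [0, 0, 0], [0, 0, 0], [0, 0, 0], [0, 0, 0], [0, 0, 0], [0, 0, 0], [0, 0, 0], [0, 0, 0]]' --offset '[[-6, 5, -3], [0, 6, 0], [0, 0, 0], [0, 0, 0], [0, 0, 0], [0, 0, 0], [0, 0, 0], [0, 0, 0], [0, 0, 0], [0, 0, 0]]' --claw '[1, 1, 1, 0.58, 0.58, 0.58, 0.58, 0.58, 0.58, 0.58]' --squeeze 20

```text
t: 3.95
eef_pos: [0.5612, 0.3022, 0.0339]
orientation: [-0.704, -0.011, 0.001, 0.71]
ft_force: [-0.1, 0.3, -0.4]
opening: 0.0546
```

```bash
python3 go.py .555 .2985 .024 1.0; python3 - <<'E'
from plant import manip
import cv2
im,d=manip.read_camera("wrist");cv2.imwrite("pics/w3.png",im[:,:,::-1])
E
```

```text
t 3.95 pos [0.5612 0.3022 0.0339] hd 0.92 open 0.0546 F [-0.13  0.27 -0.41]
tool turn deg [-0.43 -0.08  0.83] tool shift mm [-6.4  9.8 -3.6] shift in final frame [-6.2  9.9 -3.6]
j [-0.5   0.8  -0.05  1.65  0.06  0.68  1.01]
```

View pics/w3.png

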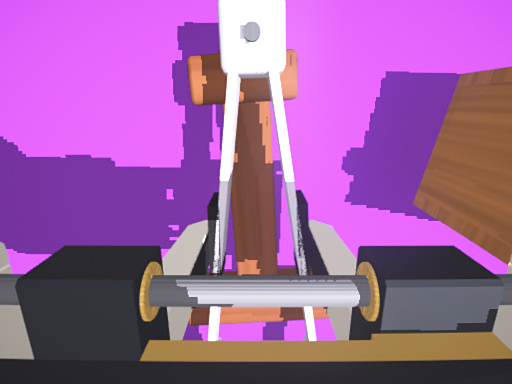

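>>> servo_tool --turn '[[0, 0, 0], [0, 0, 0], [0, 0, 0], [0, 0, 0], [-0.8, 0, 1.5], [0, 0, 0]]' --offset '[[0, 0, 0], [0, 0, 0], [0, 0, 0], [0, 0, 0], [-11, 13, -7], [0, 0, 0]]' --claw '[1, 1, 1, 1, 1, 1]'

```text
t: 4.6
eef_pos: [0.549, 0.2941, 0.0196]
orientation: [0.71, 0.0, -0.011, -0.704]
ft_force: [-0.8, -0.3, 0.6]
opening: 0.0923
```

```bash
python3 go.py .555 .2985 .024 1.0
```

```text
t 4.6 pos [0.549  0.2941 0.0196] hd 0.9 open 0.0923 F [-0.77 -0.25  0.58]
tool turn deg [ 0.48 -0.09 -0.86] tool shift mm [ 6.  -4.6  4.3] shift in final frame [ 6.1 -4.4  4.3]
j [-0.5   0.82 -0.05  1.67  0.06  0.68  1.01]
```

>>> servo_tool --turn '[[0.5, 0, -0.9], [0, 0, 0]]' --offset '[[6, -4.5, 4.3], [0, 0, 0]]' --claw '[1, 1]'

```text
t: 4.8
eef_pos: [0.5552, 0.2987, 0.0234]
orientation: [-0.707, -0.006, 0.005, 0.707]
ft_force: [0.5, -0.8, 0.0]
opening: 0.0927
```

```bash
python3 go.py .555 .2985 .024 1.0
```

```text
t 4.8 pos [0.5552 0.2987 0.0234] hd 0.9 open 0.0927 F [ 0.54 -0.75  0.02]
tool turn deg [-0.04 -0.1   0.05] tool shift mm [-0.2 -0.6 -0.2] shift in final frame [-0.2 -0.6 -0.2]
j [-0.5   0.81 -0.05  1.66  0.06  0.67  1.  ]
```

>>> servo_tool --turn '[[0, 0, 0], [0, 0, 0], [0, 0, 0], [0, 0, 0], [0, 0, 0], [0, 0, 0], [0, 0, 0]]' --offset '[[0, 0, 0], [0, 0, 0], [0, 0, 0], [0, 0, 0], [0, 0, 0], [0, 0, 0], [0, 0, 0]]' --claw '[0.57, 0.57, 0.57, 0.57, 0.57, 0.57, 0.57]' --squeeze 20

```text
t: 5.5
eef_pos: [0.5558, 0.2993, 0.0241]
orientation: [-0.706, -0.007, 0.005, 0.708]
ft_force: [-0.8, -0.2, -0.2]
opening: 0.0535
```

>>> servo_tool --turn '[[0, 0, 0], [0, 0, 0], [0, 0, 0], [0, 0, 0], [0, 0, 0], [0, 0, 0], [0, 0, 0]]' --offset '[[0, -20, 0], [0, -30, 0], [0, -40, 0], [0, -40, 0], [0, 0, 0], [0, 0, 0], [0, 0, 0]]' --claw '[0.57, 0.57, 0.57, 0.57, 0.57, 0.57, 0.57]'

```text
t: 6.2
eef_pos: [0.5531, 0.2974, 0.1553]
orientation: [0.708, 0.004, -0.007, -0.706]
ft_force: [0.5, -0.3, -1.5]
opening: 0.0537
```

```bash
python3 go.py .555 .2985 .16 1.0; python3 - <<'E'
from plant import manip
import cv2
for n in ["wrist","scene"]:
  im,d=manip.read_camera(n);cv2.imwrite(f"pics/{n}4.png",im[:,:,::-1])
E
```

```text
t 6.2 pos [0.5531 0.2974 0.1553] hd 0.91 open 0.0537 F [ 0.46 -0.33 -1.54]
tool turn deg [ 0.16 -0.09 -0.29] tool shift mm [ 1.9 -4.7  1.1] shift in final frame [ 1.9 -4.7  1.1]
j [-0.49  0.65 -0.06  1.56  0.05  0.94  1.02]
```

View pics/wrist4.png

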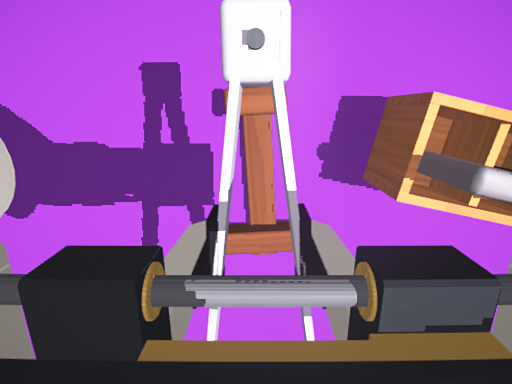

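View pics/scene4.png

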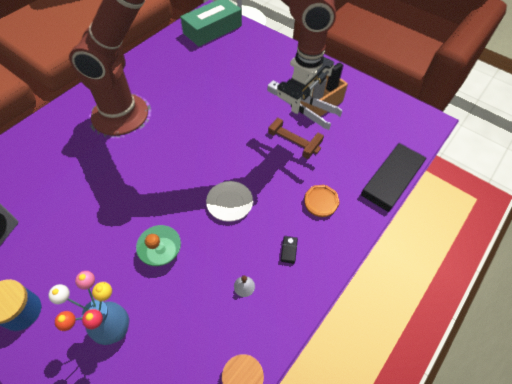

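```bash
python3 - <<'E'
from h import *
from plant import manip
for n,box in (("top",(335,195,365,220)),("scene",(140,228,168,252))):
    p=manip.camera_params(n);f=np.load(f"pics/{n}0.npz");im,d=f["im"],f["d"]
    hsv=cv2.cvtColor(im,cv2.COLOR_RGB2HSV);k=cv2.inRange(hsv,(0,120,60),(22,255,255));q=0*k;x0,y0,x1,y1=box;q[y0:y1,x0:x1]=k[y0:y1,x0:x1]
    c=max(cv2.findContours(q,0,1)[0],key=cv2.contourArea);e=cv2.minEnclosingCircle(c);mm=cv2.moments(q,True);uv=(mm["m10"]/mm["m00"],mm["m01"]/mm["m00"])
    print(n,e,uv,cast(p,[uv],.063))
    ys,xs=np.nonzero(q);P=dep(p,np.c_[xs,ys],d);print(P.min(0),P.max(0),np.median(P,0))
    uvs={"top":[(275.6,195.4)],"scene":[(229.5,202)]}[n];print("saucer",cast(p,uvs,.015))
E
```

```text
top ((350.5909118652344, 206.5), 5.6133198738098145) (350.6736842105263, 206.62105263157895) [[ 0.48740614 -0.28131888  0.063     ]]
[ 0.46729749 -0.29691509  0.05886795] [ 0.50213618 -0.2629469   0.0875831 ] [ 0.48514373 -0.27793517  0.0780258 ]
saucer [[ 0.54319993 -0.03430673  0.015     ]]
scene ((151.75, 240.5), 7.2673211097717285) (151.7560975609756, 240.5487804878049) [[ 0.48501291 -0.28116968  0.063     ]]
[ 0.47186025 -0.30106075  0.06048055] [ 0.50622228 -0.26466914  0.08511388] [ 0.4923961  -0.28411198  0.0773007 ]
saucer [[ 0.54698869 -0.03758387  0.015     ]]
```

>>> servo_tool --turn '[[0, 0, 0], [0, 0, 0], [0, 0, 0], [0, 0, 0], [0, 0, 0], [0, 0, 0], [0, 0, 0], [0, 0, 0], [0, 0, 0], [0, 0, 0], [0, 0, 0], [0, 0, 0], [0, 0, 0], [0, 0, 0], [0, 0, 0], [0, 5, 0], [0, 5, 0], [0, 5, 0], [0, 5, 0], [0, 0, 0]]' --offset '[[-6, 0, -20], [-10, 0, -32], [-11, 0, -38], [-11, 0, -38], [-11, 0, -38], [-11, 0, -38], [-11, 0, -38], [-11, 0, -38], [-11, 0, -38], [-11, 0, -38], [-11, 0, -38], [-11, 0, -38], [-11, 0, -38], [-11, 0, -38], [-5, 0, -20], [0, 0, 0], [0, 0, 0], [0, 0, 0], [0, 0, 0], [0, 0, 0]]' --claw '[0.57, 0.57, 0.57, 0.57, 0.57, 0.57, 0.57, 0.57, 0.57, 0.57, 0.57, 0.57, 0.57, 0.57, 0.57, 0.57, 0.57, 0.57, 0.57, 0.57]'

```text
t: 8.3
eef_pos: [0.3896, -0.2537, 0.137]
orientation: [0.699, -0.14, 0.105, -0.694]
ft_force: [-0.8, -0.0, -1.2]
opening: 0.0529
```

```bash
python3 go.py .392 -.247 .15 -20; python3 - <<'E'
from plant import manip
import cv2,numpy as np
for n in ["wrist","top"]:
  im,d=manip.read_camera(n);cv2.imwrite(f"pics/{n}5.png",im[:,:,::-1]);np.savez(f"pics/{n}5.npz",im=im,d=d)
  if n=="top":cv2.imwrite("pics/top5c.png",cv2.resize(im[160:290,280:420,::-1],None,fx=5,fy=4.6,interpolation=2) if 0 else cv2.resize(im[160:280,280:420,::-1],None,fx=5,fy=5,interpolation=2))
E
```

```text
t 8.3 pos [ 0.3896 -0.2537  0.137 ] hd -19.97 open 0.0529 F [-0.81 -0.04 -1.18]
tool turn deg [ 0.86  0.05 -2.72] tool shift mm [ -0.6 -13.1   7. ] shift in final frame [ -0.  -13.    7.2]
j [ 0.48  0.47  0.05  2.01 -0.    0.71  1.75]
```

View pics/wrist5.png

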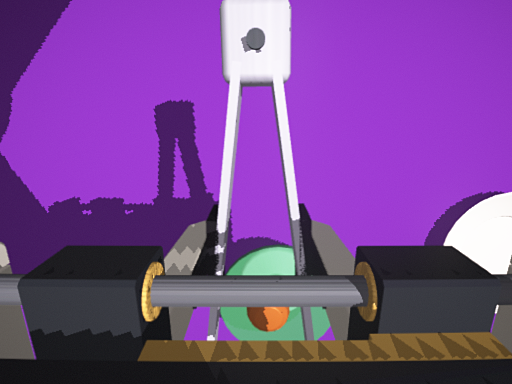

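View pics/top5c.png

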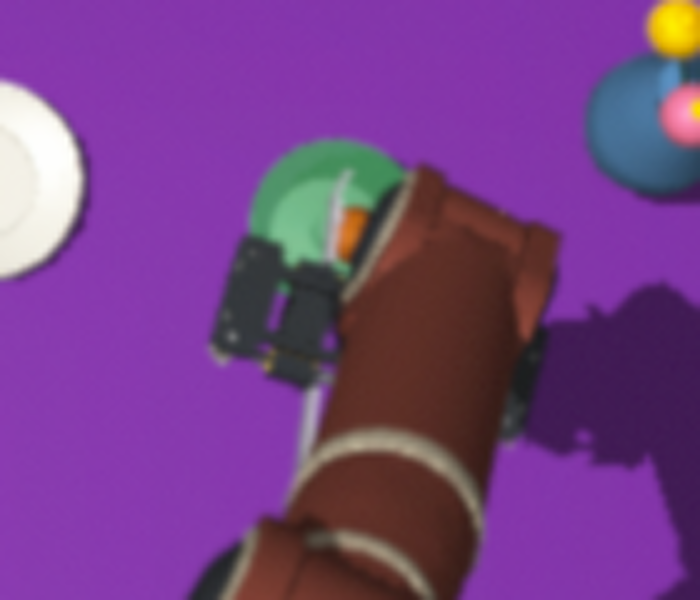

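>>> servo_tool --turn '[[0.9, 0, -2.7], [0, 0, 0], [0, 0, 0]]' --offset '[[5, 0, 7], [0, 0, 0], [0, 0, 0]]' --claw '[0.57, 0.57, 0.57]'

```text
t: 8.7
eef_pos: [0.3967, -0.2484, 0.136]
orientation: [-0.696, 0.12, -0.12, 0.697]
ft_force: [0.2, 0.1, -1.1]
opening: 0.054
```

```bash
python3 go.py .395 -.248 .046 -20; python3 - <<'E'
from plant import manip
from h import *
p=manip.camera_params("wrist");s=manip.state()
im,d=manip.read_camera("wrist");cv2.imwrite(f"pics/wrist6.png",im[:,:,::-1]);T=Tw(s,p)
cv2.imwrite("pics/wrist6c.png",cv2.resize(im[220:350,180:340,::-1],None,fx=4,fy=4))
hsv=cv2.cvtColor(im,cv2.COLOR_RGB2HSV);q=cv2.inRange(hsv,(3,150,90),(15,255,255));q[:303]=0;q[335:]=0;q[:,:235]=0;q[:,295:]=0
ys,xs=np.nonzero(q);print(xs.min(),xs.max(),ys.min(),ys.max())
u=(xs.min()+xs.max())/2
print(cast(p,[(u,312),(xs.min(),312),(xs.max(),312)],.066,T))
E
```

```text
t 8.7 pos [ 0.3967 -0.2484  0.136 ] hd -19.55 open 0.054 F [ 0.15  0.13 -1.08]
tool turn deg [-0.08  0.45 -0.07] tool shift mm [-1.6 90.  -0.3] shift in final frame [-1.7 90.  -0.2]
j [ 0.49  0.45  0.03  2.03 -0.02  0.66  1.77]
239 276 307 319
[[ 0.50093967 -0.28657003  0.066     ]
 [ 0.49508046 -0.30301112  0.066     ]
 [ 0.50682345 -0.27013337  0.066     ]]
```

View pics/wrist6c.png

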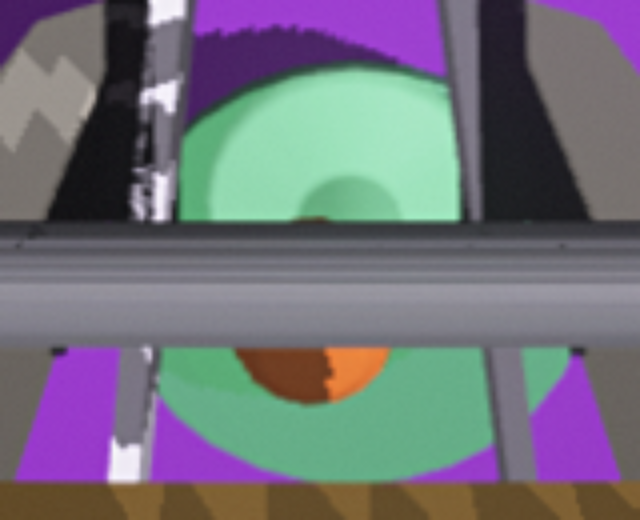

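```bash
python3 - <<'E'
from plant import manip
from h import *
p=manip.camera_params("wrist");s=manip.state();T=Tw(s,p)
M=R.from_quat(s["orientation"]).as_matrix()
for z in (.063,.066):
  c=cast(p,[(257.9,274.3),(257.9,320.8)],z,T);print(c,c.mean(0),"tool",((c-s["eef_pos"])@M*1000).round(1))
E
```

```text
[[ 0.46485228 -0.27325727  0.063     ]
 [ 0.51259126 -0.29029993  0.063     ]] [ 0.48872177 -0.2817786   0.063     ] tool [[ 72.8  72.9  -0.7]
 [123.4  72.9  -0.8]]
[[ 0.46313897 -0.27264021  0.066     ]
 [ 0.51028166 -0.28947     0.066     ]] [ 0.48671032 -0.28105511  0.066     ] tool [[ 70.9  69.9  -0.7]
 [121.   69.9  -0.8]]
```

>>> servo_tool --turn '[[0, 0.4, 0], [0, 0, 0], [0, 0, 0], [0, 0, 0]]' --offset '[[0, 25, -1], [0, 25, 0], [0, 0, 0], [0, 0, 0]]' --claw '[0.57, 0.57, 0.57, 0.57]'

```text
t: 9.15
eef_pos: [0.3981, -0.2509, 0.086]
orientation: [0.697, -0.122, 0.122, -0.696]
ft_force: [-0.8, 0.1, -0.4]
opening: 0.0533
```

```bash
python3 go.py .396 -.249 .046 -20
```

```text
t 9.15 pos [ 0.3981 -0.2509  0.086 ] hd -19.87 open 0.0533 F [-0.77  0.13 -0.41]
tool turn deg [0.   0.13 0.07] tool shift mm [-2.7 40.   1. ] shift in final frame [-2.6 40.   1. ]
j [ 0.5   0.54  0.03  2.08 -0.03  0.52  1.77]
```

>>> servo_tool --turn '[[0, 0, 0], [0, 0, 0], [0, 0, 0], [0, 0, 0]]' --offset '[[-2, 20, 1], [-1, 20, 0], [0, 0, 0], [0, 0, 0]]' --claw '[0.57, 0.57, 0.57, 0.57]'

```text
t: 9.55
eef_pos: [0.3994, -0.2512, 0.0495]
orientation: [0.698, -0.118, 0.125, -0.695]
ft_force: [-0.5, -0.6, -1.0]
opening: 0.0533
```

```bash
python3 go.py .396 -.249 .046 -20; python3 - <<'E'
from plant import manip
from h import *
im,d=manip.read_camera("wrist");cv2.imwrite(f"pics/wrist7.png",im[:,:,::-1])
im,d=manip.read_camera("scene");cv2.imwrite(f"pics/scene7.png",cv2.resize(im[180:300,70:230,::-1],None,fx=4,fy=4))
E
```

```text
t 9.55 pos [ 0.3994 -0.2512  0.0495] hd -19.82 open 0.0533 F [-0.47 -0.55 -1.04]
tool turn deg [0.12 0.17 0.56] tool shift mm [-4.   3.4  1. ] shift in final frame [-3.9  3.5  1. ]
j [ 0.5   0.61  0.02  2.11 -0.03  0.42  1.77]
```

View pics/wrist7.png

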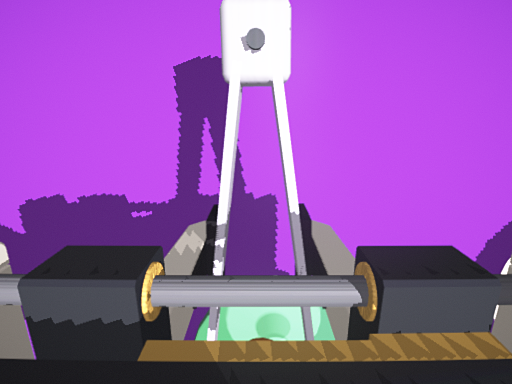

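View pics/scene7.png

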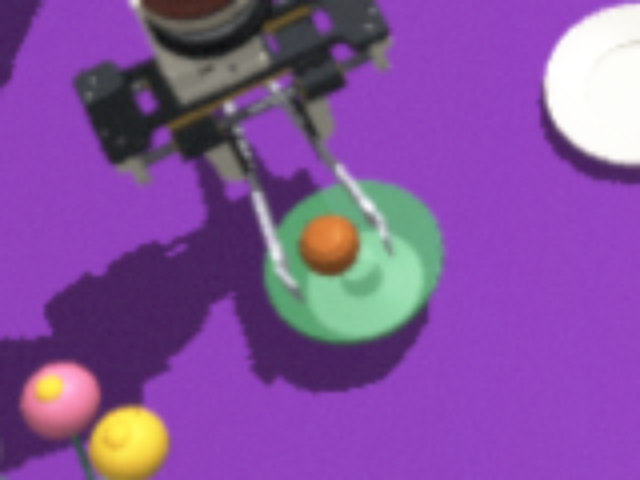

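>>> servo_tool --turn '[[0, 0.2, 0.5], [0, 0, 0], [0, 0, 0]]' --offset '[[-4, 3.5, 1], [0, 0, 0], [0, 0, 0]]' --claw '[0.57, 0.57, 0.57]'

```text
t: 9.95
eef_pos: [0.397, -0.2495, 0.048]
orientation: [0.698, -0.121, 0.125, -0.695]
ft_force: [-0.2, -0.0, -1.0]
opening: 0.0536
```

```bash
python3 go.py .396 -.249 .046 -20
```

```text
t 9.95 pos [ 0.397  -0.2495  0.048 ] hd -20.04 open 0.0536 F [-0.15 -0.04 -0.99]
tool turn deg [ 0.16 -0.04  0.28] tool shift mm [-1.1  2.   0.2] shift in final frame [-1.1  2.   0.1]
j [ 0.5   0.61  0.03  2.11 -0.03  0.41  1.77]
```

Good: tongs centre ≈67 mm, puff centre 63 mm. Close.

>>> servo_tool --turn '[[0, 0, 0], [0, 0, 0], [0, 0, 0], [0, 0, 0], [0, 0, 0], [0, 0, 0], [0, 0, 0], [0, 0, 0], [0, 0, 0], [0, 0, 0]]' --offset '[[0, 0, 0], [0, 0, 0], [0, 0, 0], [0, 0, 0], [0, 0, 0], [0, 0, 0], [0, 0, 0], [0, 0, 0], [0, 0, 0], [0, 0, 0]]' --claw '[0.54, 0.51, 0.48, 0.45, 0.42, 0.39, 0.36, 0.3, 0.3, 0.3]' --squeeze 24

```text
t: 10.95
eef_pos: [0.3972, -0.2497, 0.0483]
orientation: [0.698, -0.121, 0.125, -0.695]
ft_force: [0.4, -1.3, -0.4]
opening: 0.0412
```

```bash
python3 go.py .396 -.249 .046 -20; python3 - <<'E'
from plant import manip
from h import *
im,d=manip.read_camera("scene");cv2.imwrite(f"pics/scene8.png",cv2.resize(im[180:300,70:230,::-1],None,fx=4,fy=4))
E
```

```text
t 10.95 pos [ 0.3972 -0.2497  0.0483] hd -20.05 open 0.0412 F [ 0.39 -1.34 -0.44]
tool turn deg [ 0.17 -0.05  0.32] tool shift mm [-1.3  2.3  0.2] shift in final frame [-1.3  2.3  0.2]
j [ 0.5   0.61  0.03  2.11 -0.03  0.41  1.77]
```

View pics/scene8.png

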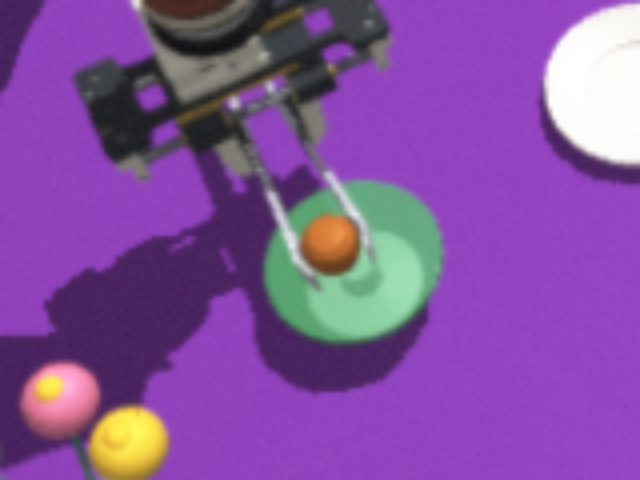

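Opening settled at 41 mm, the ball sits between the plates. Lift gently.

>>> servo_tool --turn '[[0, 0, 0], [0, 0, 0], [0, 0, 0], [0, 0, 0], [0, 0, 0], [0, 0, 0], [0, 0, 0], [0, 0, 0], [0, 0, 0], [0, 0, 0]]' --offset '[[0, -12, 0], [0, -14, 0], [0, -16, 0], [0, -16, 0], [0, -16, 0], [0, -16, 0], [0, -10, 0], [0, 0, 0], [0, 0, 0], [0, 0, 0]]' --claw '[0.3, 0.3, 0.3, 0.3, 0.3, 0.3, 0.3, 0.3, 0.3, 0.3]'

```text
t: 12.0
eef_pos: [0.3936, -0.2474, 0.1494]
orientation: [0.697, -0.124, 0.122, -0.696]
ft_force: [0.7, -0.4, -0.7]
opening: 0.0413
```

```bash
python3 go.py .452 .002 .13 -20; python3 - <<'E'
from plant import manip
from h import *
im,d=manip.read_camera("scene");cv2.imwrite(f"pics/scene9.png",cv2.resize(im[160:280,70:230,::-1],None,fx=4,fy=4))
E
```

```text
t 12.0 pos [ 0.3936 -0.2474  0.1494] hd -20.03 open 0.0413 F [ 0.66 -0.36 -0.73]
tool turn deg [ 0.08 -0.03 -0.21] tool shift mm [-30.5  19.2 254.3] shift in final frame [-30.4  19.4 254.3]
j [ 0.48  0.43  0.04  2.03 -0.02  0.69  1.76]
```

View pics/scene9.png

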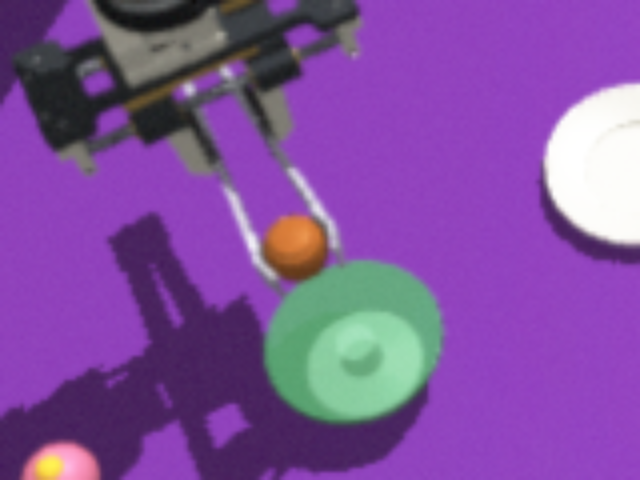

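>>> servo_tool --turn '[[0, 0, 0], [0, 0, 0], [0, 0, 0], [0, 0, 0], [0, 0, 0], [0, 0, 0], [0, 0, 0], [0, 0, 0], [0, 0, 0], [0, 0, 0], [0, 0, 0], [0, 0, 0], [0, 0, 0], [0, 0, 0], [0, 0, 0], [0, 0, 0], [0, 0, 0], [0, 0, 0]]' --offset '[[0, 0, 6], [-1, 0, 12], [-2, 0, 18], [-2, 0, 20], [-2, 0, 20], [-2, 0, 20], [-2, 0, 20], [-2, 0, 20], [-2, 0, 20], [-2, 0, 20], [-2, 0, 20], [-2, 0, 18], [-2, 0, 16], [-2, 0, 12], [-1, 0, 6], [0, 0, 0], [0, 0, 0], [0, 0, 0]]' --claw '[0.3, 0.3, 0.3, 0.3, 0.3, 0.3, 0.3, 0.3, 0.3, 0.3, 0.3, 0.3, 0.3, 0.3, 0.3, 0.3, 0.3, 0.3]'

```text
t: 13.85
eef_pos: [0.4523, 0.0202, 0.1446]
orientation: [-0.695, 0.125, -0.113, 0.699]
ft_force: [-0.2, 0.2, -0.8]
opening: 0.0416
```

```bash
python3 go.py .453 -.002 .13 -20; python3 - <<'E'
from plant import manip
from h import *
im,d=manip.read_camera("scene");cv2.imwrite(f"pics/scene10.png",cv2.resize(im[100:260,130:330,::-1],None,fx=3.5,fy=3.5))
E
```

```text
t 13.85 pos [0.4523 0.0202 0.1446] hd -19.32 open 0.0416 F [-0.22  0.19 -0.83]
tool turn deg [-0.11  0.68 -0.99] tool shift mm [  8.2  14.4 -20.8] shift in final frame [  8.2  14.6 -20.7]
j [-0.1   0.43  0.02  2.05 -0.03  0.68  1.17]
```

View pics/scene10.png

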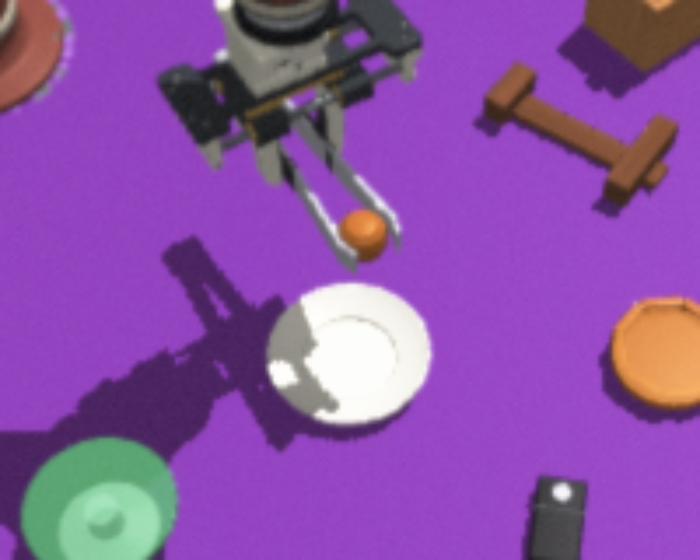

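Correct sideways and descend about 15 mm.

>>> servo_tool --turn '[[0, 0.3, -0.5], [0, 0.3, -0.5], [0, 0, 0], [0, 0, 0], [0, 0, 0], [0, 0, 0]]' --offset '[[4, 7, -10], [4, 7, -10], [0, 0, 0], [0, 0, 0], [0, 0, 0], [0, 0, 0]]' --claw '[0.3, 0.3, 0.3, 0.3, 0.3, 0.3]'

```text
t: 14.5
eef_pos: [0.4535, -0.0042, 0.1311]
orientation: [-0.695, 0.123, -0.125, 0.697]
ft_force: [0.0, -0.2, -1.8]
opening: 0.0415
```

```bash
python3 go.py .453 -.002 .13 -20; python3 - <<'E'
from plant import manip
from h import *
for n in ("scene","top"):
  p=manip.camera_params(n)
  im,d=manip.read_camera(n);c=im[100:260,130:330] if n=="scene" else im[140:260,220:400]
  cv2.imwrite(f"pics/{n}11.png",cv2.resize(c[:,:,::-1],None,fx=3.5,fy=3.5))
  hsv=cv2.cvtColor(im,cv2.COLOR_RGB2HSV);k=cv2.inRange(hsv,(5,150,60),(18,255,255));q=0*k
  x0,y0,x1,y1=(215,150,255,185) if n=="scene" else (255,180,300,220)
  q[y0:y1,x0:x1]=k[y0:y1,x0:x1];mm=cv2.moments(q,True);print(n,mm["m00"])
  if mm["m00"]>10:
    uv=(mm["m10"]/mm["m00"],mm["m01"]/mm["m00"]);print(uv,cast(p,[uv],.145))
    ys,xs=np.nonzero(q);print(np.median(dep(p,np.c_[xs,ys],d),0))
E
```

```text
t 14.5 pos [ 0.4535 -0.0042  0.1311] hd -20.26 open 0.0415 F [ 0.03 -0.23 -1.82]
tool turn deg [-0.12 -0.26  0.13] tool shift mm [-1.2  1.1  1.8] shift in final frame [-1.2  1.1  1.9]
j [-0.06  0.44  0.03  2.08 -0.02  0.62  1.2 ]
scene 122.0
(227.7704918032787, 174.71311475409837) [[ 0.54226992 -0.03198067  0.145     ]]
[ 0.55018672 -0.03993865  0.16006528]
top 330.0
(268.6848484848485, 202.28181818181818) [[ 0.49713221 -0.00714959  0.145     ]]
[0.42847643 0.00143323 0.54498331]
```

View pics/scene11.png

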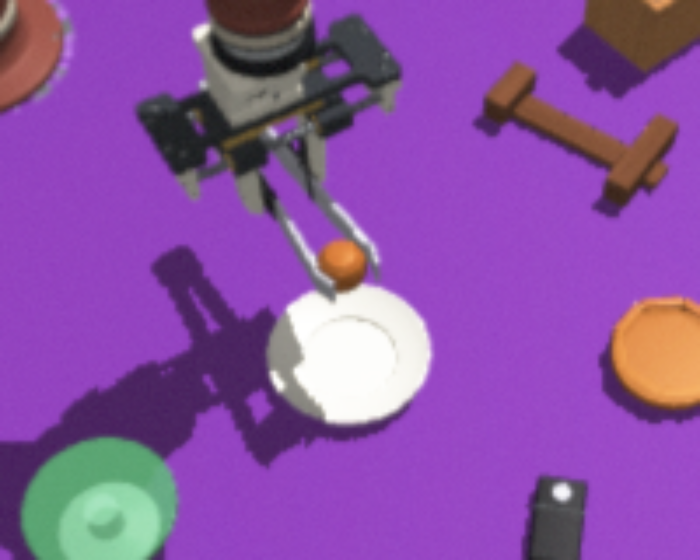

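View pics/top11.png

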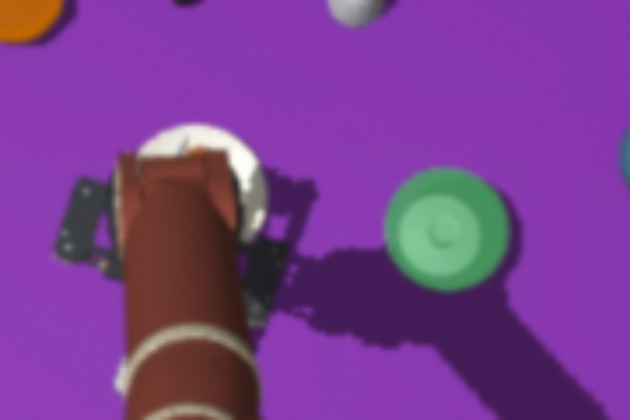

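```bash
python3 - <<'E'
from plant import manip
s=manip.state();print(s["t"],abs(s["joint_vel"]).max(),s["opening"])
print(manip.hand_in())
E
```

```text
14.6 0.00306627831490109 0.041720096803864876
the job is handed in; nothing more can be done
None
```

I took the tongs from the rest, pinched the puff-puff off the glass stand, and handed the job in at 14.6 s. At that point it was held still above the saucer. The hand-in gives no verdict, so success is not confirmed.

**Last checks:**
- The gripper opening was steady at 41.7 mm, as expected with the tongs closed on the puff-puff, and joint speeds were about 0.
- The scene camera put the puff-puff at about (0.542, -0.032) m and roughly 0.145 m high. The saucer's centre is at about (0.5445, -0.036) m, so they are about 5 mm apart sideways.
- In the last pictures the stand and saucer looked unmoved, and I saw no contact with the ashtray, vase, lighter case or bell.

**Failed or disagreeing:**
- My first grasp closed about 10 mm too high because the short corrective moves did not take effect. I opened, corrected the position and gripped again before lifting.
- The top camera could not confirm the final position, because the arm hid the puff-puff. Its reading was of the arm, so I ignored it. The sideways check therefore rests on the scene camera, and it fits the gripper position plus the tongs' length.

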